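# Lay up sculpture staves in the fence corner and clear the sanding blocks away

## Task

Lay up the staves on the glue-up board for gluing: purple one lengthwise along the long fence, pale one beside it, and the dark one outermost, all pushed square and tight against each other, the long fence and the end fence, with no gaps. Clear every red sanding block off the bench into the open drawer and slide the drawer gently and fully shut, without disturbing the other things on the bench.

Things in the scene. Friction and masses are not known exactly. Their poses are not given: they have to be found in the camera images.
- corner (a point): inside corner of the two aluminium fences (22 mm wide, 22 mm high) on the fixed 12 mm plywood glue-up board, at the board's top face. z up; +x points at the end fence, whose face is x = 0 from y = -110 mm to 0; +y at the long fence, whose face is y = 0 along the whole board. Clear board: x from -188 mm to 0, y from -178 mm to 0, its other two edges open. Place and yaw vary.
- stave_purple: Purple-red stave, a straight square-section bar 120 x 30 x 30 mm, about 0.08 kg, starts flat on the bench; origin at its centre, x along its length. Belongs against the long fence.
- stave_pale: Pale cream stave, a straight square-section bar 120 x 30 x 30 mm, about 0.08 kg, starts flat on the bench; origin at its centre, x along its length. Belongs beside the purple one, in the middle.
- stave_dark: Dark brown stave, a straight square-section bar 120 x 30 x 30 mm, about 0.08 kg, starts flat on the bench; origin at its centre, x along its length. Belongs outermost, beside the pale one.
- cab_drawer0 (a joint): opening of the drawer of the low grey bench drawer unit with blue front (220 deep, 260 wide, 90 mm high, fixed, place and yaw vary): 0 shut, 0.15 m fully out; starts 0.115 to 0.145 open. Slides with 1 to 2 N, stays where left, no catch.
- drawer_floor (a point): centre of the drawer's inside floor, 22 mm above the bench; moves with the drawer. z up, +x into the cabinet (the way it shuts), y across. Inside 175 (x) by 218 mm (y); side walls 46 mm high, front's top 56 mm above this floor. Open by q, the floor from x = -87 mm to q - 93 mm is out from under the cabinet top.
- cab_drawer0_handle (a point): middle of the drawer's steel bar handle (round bar along y, 130 mm long), 35 mm in front of the blue front, about 52 mm above the bench; same axes as the drawer floor
- block0: red sanding block with a cork sole, 60 (x) x 36 (y) x 26 mm high, 0.06 kg, all three alike; origin at its centre. One to three are present, starting flat on the bench.
- block1: red sanding block with a cork sole, 60 (x) x 36 (y) x 26 mm high, 0.06 kg, all three alike; origin at its centre. One to three are present, starting flat on the bench.
- block2: red sanding block with a cork sole, 60 (x) x 36 (y) x 26 mm high, 0.06 kg, all three alike; origin at its centre. One to three are present, starting flat on the bench.
- glue: yellow glue bottle, 70 mm across, 190 mm tall; leave it alone (origin at its underside or middle)
- jar: amber jar, 68 mm across, 85 mm tall; leave it alone (origin at its underside or middle)
- hammer: hammer, 280 mm long, lying at the left; leave it alone (origin at its underside or middle)
- brush: brush, 200 mm long, lying at the right; leave it alone (origin at its underside or middle)
- tin: green tin, 60 mm across, 60 mm tall, standing on top of the drawer unit; leave it alone (origin at its underside or middle)
- pencil: orange pencil, 8 mm thick, 170 mm long, near the robot's base; leave it alone (origin at its underside or middle)
- square: try square, steel blade and dark wooden stock, near the robot's base at the left; leave it alone (origin at its underside or middle)
There are look-alikes about, which are no part of the job. There is more than one size of the stave_dark; the one meant has the size given above. Leave any yellow look-alike of the block2 alone.

How it is judged:
At the end, for the whole second after the job is handed in: Staves flat on the board, within 0.03 rad of the long fence, ends within 3 mm of the end fence, centres within 3 mm of 15, 45, 75 mm from the long fence (purple, pale, dark); every sanding block present inside the drawer, drawer shut to within 8 mm; all at rest (x of stave_purple in the frame of corner between -0.063 and -0.057 m and y of stave_purple in the frame of corner between -0.018 and -0.012 m and z of stave_purple in the frame of corner between 0.011 and 0.019 m and angle between the x axis of each of stave_purple, stave_pale, stave_dark and the x axis of corner, either way round below 0.03 rad and linear speed of each of stave_purple, stave_pale, stave_dark, block0, block1, block2 below 0.02 m/s and x of stave_pale in the frame of corner between -0.063 and -0.057 m and y of stave_pale in the frame of corner between -0.048 and -0.042 m and z of stave_pale in the frame of corner between 0.011 and 0.019 m and x of stave_dark in the frame of corner between -0.063 and -0.057 m and y of stave_dark in the frame of corner between -0.078 and -0.072 m and z of stave_dark in the frame of corner between 0.011 and 0.019 m and x of block0 in the frame of drawer_floor between -0.085 and 0.085 m and y of block0 in the frame of drawer_floor between -0.105 and 0.105 m and z of block0 in the frame of drawer_floor between 0.004 and 0.044 m and x of block1 in the frame of drawer_floor between -0.085 and 0.085 m and y of block1 in the frame of drawer_floor between -0.105 and 0.105 m and z of block1 in the frame of drawer_floor between 0.004 and 0.044 m and x of block2 in the frame of drawer_floor between -0.085 and 0.085 m and y of block2 in the frame of drawer_floor between -0.105 and 0.105 m and z of block2 in the frame of drawer_floor between 0.004 and 0.044 m and value of joint cab_drawer0 below 0.008 m); the robot touches nothing.
It fails at once if a bystander (bottle, jar, hammer, brush, tin, pencil, square) is moved by more than 40 mm (distance of any of glue, jar, hammer, brush, tin, pencil, square from where it was at the start of the episode above 0.04 m).
It fails at once if the drawer is slammed (faster than 0.4 m/s) (velocity of joint cab_drawer0 below -0.4 m/s).
Of block0, block1, block2 only 1 to 3 are there at a start; the rules pass over those that are not, and their reading is None.
At some moment in a run one of stave_purple, stave_pale, stave_dark may be knocked a few centimetres aside while the robot is not near it.
Once in a run the grip may slacken for a moment while it holds something.
It also fails if it takes over 210 s, if anything falls off the work surface, if the arm or the gripper's body presses on something with over 40 N, if the wrist force passes 120 N, or if a joint passes its speed limit or range.

## Robot

A 7-joint arm with a two-finger parallel gripper is mounted at the origin on the work surface. World frame = base frame: x ahead of the robot, y to its left, z up, the work surface at z = 0. Lengths are in m, angles in rad, forces in N, time in s.
With the tool pointing down it reaches from about 0.35 to 0.9 m from the base axis. Payload 8.1 kg.
Tool frame: the origin (TCP) lies midway between the tips of the shut fingers; the grasp point (between the pads) lies 19 mm behind it; z points along the fingers, y is the line along which they close (so a half turn about z gives the same grasp; the last joint's range is limited). The gripper opens to 92 mm and grips with 3 to 60 N. Pads are 19 mm wide; open, the fingers measure 130 mm over their backs; the gripper's body (75 mm by 190 mm) begins 47 mm behind the grasp point.
Start: joints at [1.243, 0.434, 0.025, 1.573, -0.012, 1.134, -0.075], TCP at [0.139, -0.609, 0.227] pointing down, gripper open.
Joint ranges: [-2.62, 2.62], [-0.44, 2.09], [-1.27, 1.32], [0.08, 2.57], [-1.32, 4.46], [0.12, 2], [-2.74, 2.74]. Speed limits (rad/s): [2.22, 2.22, 3.01, 3.01, 3.14, 3.14, 3.14].

## Interface

Orientations are given as a rotation vector (axis times angle).
In Python, from cell import observe, cams, job gives the robot as it stands. The module is installed in compiled form; this text tells all that it offers.
- The arm moves only by the tool step_arm, never from a script. Its argument "steps" is a list of rows, each a list of 6 numbers: the shift along the world's x, y, z in mm, then the turn, a rotation vector about the world's x, y, z in rad. In form: [[dx, dy, dz, rx, ry, rz], ...]. A call has 1 to 20 rows; each row shifts and turns the commanded pose from where the row before left it; what a row does not reach is not made up. A row lasts 1/12 s, in which the tool goes at most 41.7 mm and 7.16 degrees, less where a joint would pass 70% of its speed; a pose out of reach is approached as far as the arm can. A call with a gripper value outside its range is refused whole. "gripper" is the opening, from 0 (shut) to 1 (fully open), set as the call begins (left out, the last holds). The fingers move at their own pace and stop on an object; "force" is the grip in N (left out, the last holds). Time passes only in rows, so rows that do not move let the fingers close. It gives the time, the measured TCP pose, the force, the opening and the grip force at its end, in the units of the state.
- observe(): the state, without advancing time (a new reading comes with each control period).
- cams.get_image(name): name is "scene" or "top" or "wrist"; returns the picture (400x640x3 uint8, red, green, blue); there is no depth.
- cams.get_calibration(name): a dict with "fov_y" (degrees; the focal length in pixels is half the picture's height over the tangent of half this angle, whatever the lens; pixels are square), "cx", "cy" (the principal point, pixels), "world_to_cam" (4x4, takes a point from world to camera coordinates). Camera axes: x right, y up, looking along -z (the intrinsics and any distortion apply to the point x, -y, -z); pixel columns grow to the right and rows downward; lengths in m; the calibration is good to about 2 mm. The wrist camera is an equidistant fisheye: a pixel r from the principal point sees the ray r / f radians off the axis. A picture is of the moment at which its call begins: read the wrist's pose just before it. get_calibration takes no time and is no camera call; for the wrist camera it gives the pose at the moment of the call.
- job.sign_off(): hands the job in; it is judged then, once.
The state is a dict: "clock": time; "joints": joint angles; "dq": joint speeds; "joint_efforts": joint torques, N m; "position": TCP position; "ee_rot": TCP orientation; "force": force on the tool from outside, world axes, zero at the start; "ft_torque": the same for the moment, N m; "width": opening from 0.0 (shut) to 1.0 (fully open); "gripper_force": force on a finger pad.
Only numpy, scipy, OpenCV 4.12 (cv2) and the standard library are available. Lean on these libraries where they do the work, as an engineer would, in place of code of your own. Each camera call takes 0.05 s, during which the arm holds its last target. There are 200 camera calls.

## Working session

There is one attempt and no reset: what is moved stays moved. The work goes in short steps, Python scripts to look and compute and a tool call to move; the robot and the scene stay as the last step left them, time stands still between calls to the robot, and variables do not carry over. Pictures are saved under pics/ and viewed, at most 15 in all, crops included, and the job is handed in when it is done.

Besides the shell and the picture viewer there is one more tool, called after ">>>" as name(argument=value, ...) on one line, values as JSON. step_arm: Moves the arm, as the interface text tells. Its arguments: {"type":"object","properties":{"steps":{"type":"array","items":{"type":"array","items":{"type":"number"}}},"gripper":{"type":"number"},"force":{"type":"number"}},"required":["steps"]}

```bash
mkdir -p pics; cat > h.py <<'E'
import numpy as np, cv2
from cell import observe, cams, job
def get(n):
    c=cams.get_calibration(n); im=cams.get_image(n); return im,c
def save(n,fn):
    im,c=get(n); cv2.imwrite('pics/'+fn,im[:,:,::-1]); return im,c
def ray(c,uv,wrist=False):
    f=200/np.tan(np.radians(c['fov_y'])/2); uv=np.atleast_2d(np.asarray(uv,float))
    d=(uv-[c['cx'],c['cy']])/f
    if wrist:
        th=np.linalg.norm(d,axis=1,keepdims=True); s=np.sinc(th/np.pi)
        v=np.c_[d*s,np.cos(th)]
    else: v=np.c_[d,np.ones(len(d))]
    v=v*[1,-1,-1]
    W=np.linalg.inv(np.array(c['world_to_cam'])); return W[:3,3],v@W[:3,:3].T
def onz(c,uv,z,wrist=False):
    o,v=ray(c,uv,wrist); return o+v*((z-o[2])/v[:,2:])
def proj(c,p,wrist=False):
    f=200/np.tan(np.radians(c['fov_y'])/2); M=np.array(c['world_to_cam']); p=np.atleast_2d(p)
    q=(p@M[:3,:3].T+M[:3,3])*[1,-1,-1]
    if wrist:
        r=np.linalg.norm(q[:,:2],axis=1,keepdims=True); th=np.arctan2(r[:,0],q[:,2])[:,None]
        d=q[:,:2]/np.maximum(r,1e-9)*th
    else: d=q[:,:2]/q[:,2:]
    return d*f+[c['cx'],c['cy']]
def tri(rs):
    A=np.zeros((3,3));b=np.zeros(3)
    for o,v in rs:
        v=np.ravel(v)/np.linalg.norm(v);P=np.eye(3)-np.outer(v,v);A+=P;b+=P@o
    return np.linalg.solve(A,b)
E
python3 - <<'E'
from h import *
for n in('top','scene','wrist'):
    im,c=save(n,n+'0.png'); print(n,c['fov_y'],c['cx'],c['cy'],np.linalg.inv(c['world_to_cam'])[:3].round(3).tolist())
print(observe())
E
```

```text
top 44.32796809351387 319.11473346340216 204.9604093741937 [[0.025, 0.994, -0.103, 0.308], [-1.0, 0.025, -0.002, -0.008], [0.001, 0.103, 0.995, 2.116]]
scene 42.415373757739665 304.67299742319636 208.3344179393061 [[-0.818, -0.413, 0.401, 1.216], [0.576, -0.595, 0.561, 0.894], [0.007, 0.689, 0.725, 1.276]]
wrist 65.70646984690485 318.8102828104261 197.69474571873909 [[0.222, 0.937, 0.269, 0.21], [-0.975, 0.214, 0.06, -0.592], [-0.001, -0.275, 0.961, 0.384]]
{'clock': 0.15, 'joints': array([ 1.24340981,  0.43505414,  0.02496362,  1.57386116, -0.01159305,
        1.1339771 , -0.07508847]), 'dq': array([ 1.71526135e-03, -8.66970277e-04, -1.12831757e-03, -1.79552670e-03,
       -3.59799666e-05, -6.19809700e-04,  1.66770331e-04]), 'joint_efforts': array([ 1.84504723e-03, -6.68264723e+01,  9.85753164e-01, -3.14693213e+01,
       -6.05414738e-02,  3.94266390e-02,  1.14155150e-04]), 'position': array([ 0.13918881, -0.60892677,  0.226141  ]), 'ee_rot': array([-3.12065527e+00, -3.52154890e-01,  3.71062660e-04]), 'force': array([ 0.08559079,  0.63061765, -0.28977843]), 'ft_torque': array([-0.02361656, -0.0096197 , -0.07663879]), 'gripper_force': 0.0, 'width': 1.0017229331375872}
```

View pics/top0.png

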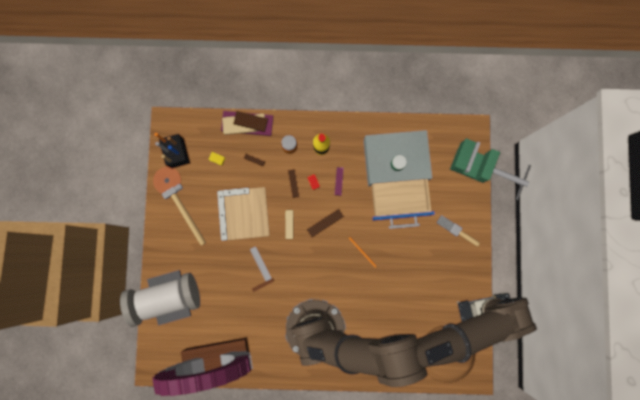

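View pics/scene0.png

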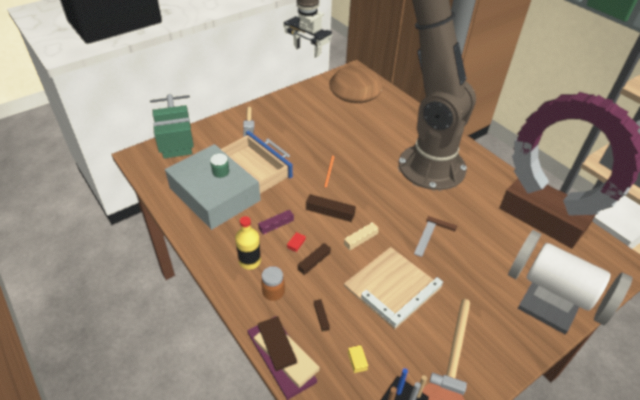

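The top picture shows these candidates:
- **Dark staves:** small (254,159), medium (294,183), large (325,223). At about 4.3 mm/px the medium one fits 120 mm.
- **Purple:** (339,181). The stack at the back (250,123) is a decoy.
- **Pale:** (290,224).
- **Red block:** one at (314,182). The bottle cap (321,138) and the yellow block (216,158) are not targets.
- **Board:** around (243,214), with the long fence on the left (+y) and the end fence on top (+x).
- **Drawer:** open, with the handle at (404,224).

```bash
cat >> h.py <<'E'
def blob(im,fn,seed,r=45):
    "largest contour of hsv mask near the seed; returns minAreaRect, corners"
    hsv=cv2.cvtColor(im,cv2.COLOR_RGB2HSV).astype(int); m=fn(hsv[...,0],hsv[...,1],hsv[...,2]).astype(np.uint8)
    k=np.zeros_like(m); cv2.circle(k,tuple(int(s) for s in seed),r,1,-1); m*=k
    cs,_=cv2.findContours(m,cv2.RETR_EXTERNAL,cv2.CHAIN_APPROX_NONE)
    if not cs: return None
    c=max(cs,key=cv2.contourArea); rc=cv2.minAreaRect(c); return rc,cv2.boxPoints(rc),c
MASK=dict(purple=lambda h,s,v:((h>150)&(h<176)&(s>90)),
 pale=lambda h,s,v:(v>170)&(s<120)&(h>15)&(h<32),
 dark=lambda h,s,v:(v<80),
 red=lambda h,s,v:((h<6)|(h>174))&(s>150)&(v>120))
E
python3 - <<'E'
from h import *
T,ct=cv2.imread('pics/top0.png')[:,:,::-1],cams.get_calibration('top')
S,cs=cv2.imread('pics/scene0.png')[:,:,::-1],cams.get_calibration('scene')
for n,k,t,s in [('purple','purple',(339,181),(276,221)),('pale','pale',(290,224),(361,236)),('darkM','dark',(294,183),(314,258)),('darkL','dark',(325,223),(330,208)),('darkS','dark',(254,159),(321,314)),('red','red',(314,182),(296,242))]:
    a=blob(np.ascontiguousarray(T),MASK[k],t,22); b=blob(np.ascontiguousarray(S),MASK[k],s,30)
    if a is None or b is None: print(n,a is None,b is None); continue
    P=onz(ct,a[1],.03); L=sorted([np.linalg.norm(P[0]-P[1]),np.linalg.norm(P[1]-P[2])])
    print(n,a[0],P.mean(0).round(3),np.round(L,3),'tri',tri([ray(ct,a[0][0]),ray(cs,b[0][0])]).round(3))
for n,uv,z in [('boardcorner',(227,193),.03),('endfence end',(249,191),.03),('longfence near',(222,240),.03),('board nearR',(269,236),.012),('board farR',(264,188),.012),('handle',(404,224),.052),('frontL',(373,215),.078),('frontR',(433,212),.078)]:
    print(n,onz(ct,uv,z)[0].round(3))
E
cat > crop.py <<'E'
import cv2
a=cv2.imread('pics/top0.png')[100:260,200:450]; cv2.imwrite('pics/topcrop.png',cv2.resize(a,None,fx=3.1,fy=3.1,interpolation=cv2.INTER_CUBIC))
E
python3 crop.py
```

```text
purple ((338.5491943359375, 180.9590301513672), (5.613215446472168, 26.43643569946289), 5.194429397583008) [ 0.63  -0.085  0.03 ] [0.024 0.115] tri [ 0.631 -0.085  0.017]
pale ((288.5, 224.0), (28.0, 7.0), 90.0) [0.439 0.124 0.03 ] [0.03  0.119] tri [0.44  0.124 0.022]
darkM ((291.85296630859375, 175.41175842285156), (7.518604278564453, 1.9402848482131958), 75.96376037597656) [0.649 0.116 0.03 ] [0.008 0.033] tri [0.64  0.123 0.034]
darkL ((330.0, 222.0), (0.0, 0.0), 0.0) [ 0.452 -0.052  0.03 ] [0. 0.] tri [ 0.449 -0.048 -0.002]
darkS ((250.137939453125, 158.15518188476562), (8.541985511779785, 1.6712579727172852), 21.801406860351562) [0.719 0.298 0.03 ] [0.007 0.037] tri [0.724 0.295 0.028]
red ((313.2586364746094, 181.6034393310547), (13.130645751953125, 7.615774154663086), 66.80140686035156) [0.624 0.023 0.03 ] [0.033 0.057] tri [0.626 0.023 0.017]
boardcorner [0.566 0.391 0.03 ]
endfence end [0.577 0.297 0.03 ]
longfence near [0.364 0.404 0.03 ]
board nearR [0.387 0.207 0.012]
board farR [0.594 0.236 0.012]
handle [ 0.45  -0.364  0.052]
frontL [ 0.482 -0.23   0.078]
frontR [ 0.501 -0.48   0.078]
```

View pics/topcrop.png

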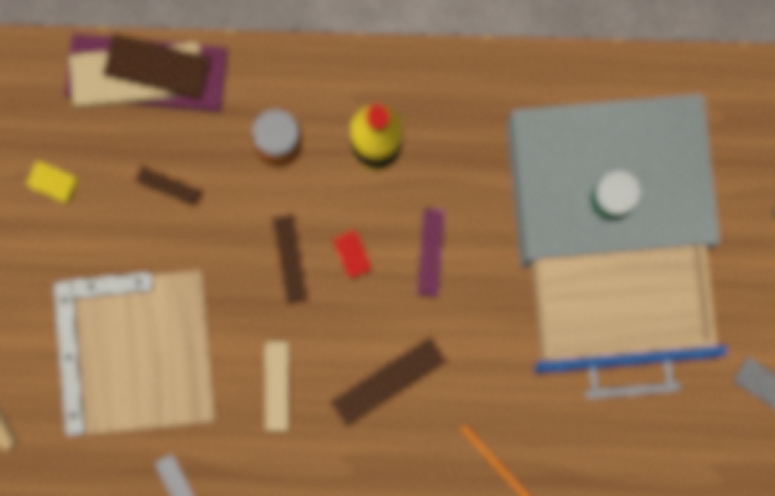

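The medium dark stave (crop 290,258) measures about 28 px, or 120 mm, so it is the right one. I also confirmed a single red block at crop (352,254). Next I'll move the wrist camera over the scene.

>>> step_arm(steps=[[19,33,3,0,0,-0.0115],[19,33,3,0,0,-0.0115],[19,33,3,0,0,-0.0115],[19,33,3,0,0,-0.0115],[19,33,3,0,0,-0.0115],[19,33,3,0,0,-0.0115],[19,33,3,0,0,-0.0115],[19,33,3,0,0,-0.0115],[19,33,3,0,0,-0.0115],[19,33,3,0,0,-0.0115],[19,33,3,0,0,-0.0115],[19,33,3,0,0,-0.0115],[19,33,3,0,0,-0.0115],[19,33,3,0,0,-0.0115],[19,33,3,0,0,-0.0115],[19,33,3,0,0,-0.0115],[19,33,3,0,0,-0.0115],[19,33,3,0,0,-0.0115],[19,33,3,0,0,-0.0115],[19,33,3,0,0,-0.0115]], gripper=1)

```text
clock: 1.82
position: [0.5198, 0.0523, 0.2868]
ee_rot: [3.141, -0.01, -0.0]
force: [0.0, -0.9, 0.1]
width: 1.001
gripper_force: 0.0
```

```bash
python3 - <<'E'
from h import *
im,c=save('wrist','w1.png'); np.save('w1.npy',c['world_to_cam']); print(observe()['position'],observe()['ee_rot'])
E
```

```text
[0.5224853  0.06042167 0.28742699] [-3.13639241e+00 -2.03102953e-04 -4.23850585e-03]
```

>>> step_arm(steps=[[-6,33,0,0,0,0],[-6,33,0,0,0,0],[-6,33,0,0,0,0],[-6,33,0,0,0,0],[-6,33,0,0,0,0],[0,0,0,0,0,0],[0,0,0,0,0,0],[0,0,0,0,0,0]])

```text
clock: 2.53
position: [0.4893, 0.215, 0.2864]
ee_rot: [3.141, -0.008, -0.001]
force: [0.8, -0.8, 0.1]
width: 0.997
gripper_force: 0.0
```

```bash
python3 - <<'E'
from h import *
im,c=save('wrist','w2.png'); np.save('w2.npy',c['world_to_cam']); print(observe()['position'],observe()['ee_rot'])
E
```

```text
[0.48957562 0.21435058 0.28644477] [ 3.14057842e+00 -1.03858536e-02 -5.55192330e-04]
```

View pics/w1.png

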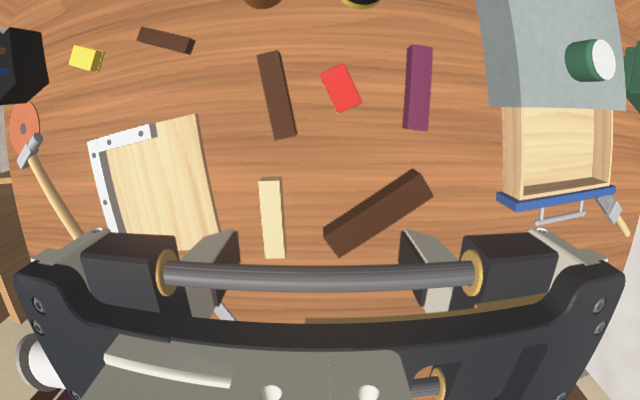

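View pics/w2.png

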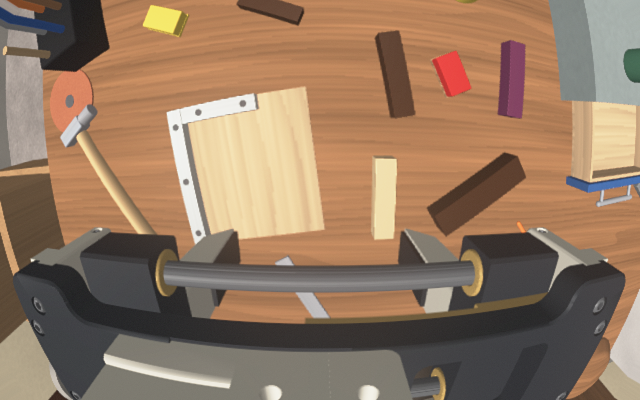

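Both wrist views are sharp. In w2 the red block is at (452,74), purple (512,79), dark 120 mm (395,74), pale (384,198) and the board corner about (189,123). There is no other red block. Now I'll measure them.

```bash
cat >> h.py <<'E'
MASK.update(pale=lambda h,s,v:(v>190)&(s<125)&(h>15)&(h<32), purple=lambda h,s,v:((h>145)&(h<177)&(s>80)&(v>75)), dark=lambda h,s,v:(v<98)&(s>80)&((h<16)|(h>170)),
  red=lambda h,s,v:((h<6)|(h>174))&(s>150)&(v>190))
def stave(im,c,k,seed,z,r=52,wrist=True):
    b=blob(im,MASK[k],seed,r)
    P=onz(c,b[2][:,0].astype(float),z,wrist)[:,:2].astype(np.float32)*1000
    rc=cv2.minAreaRect(P); B=cv2.boxPoints(rc); e=B[1]-B[0],B[2]-B[1]
    e=max(e,key=np.linalg.norm); yaw=np.arctan2(e[1],e[0]); yaw=(yaw+np.pi/2)%np.pi-np.pi/2
    return np.array(rc[0]),sorted(rc[1]),yaw,b[0][0]
E
python3 - <<'E'
from h import *
def ld(n):
    c=cams.get_calibration('wrist'); c['world_to_cam']=np.load(n+'.npy'); return np.ascontiguousarray(cv2.imread('pics/'+n+'.png')[:,:,::-1]),c
A,ca=ld('w1');B,cb=ld('w2')
for n,k,z,a,b in [('purple','purple',.03,(419,87),(512,79)),('pale','pale',.03,(272,218),(384,198)),('dark','dark',.03,(277,95),(395,74)),('red','red',.026,(341,88),(452,74)),('darkL','dark',.03,(378,212),(476,194)),('darkS','dark',.02,(166,40),(270,10))]:
    sa=stave(A,ca,k,a,z);sb=stave(B,cb,k,b,z)
    print(n,[(s[0].round(1),np.round(s[1],1),round(s[2],3)) for s in(sa,sb)],'tri',tri([ray(ca,sa[3],1),ray(cb,sb[3],1)]).round(3))
# fences: outer/inner picks
g=cv2.cvtColor(B,cv2.COLOR_RGB2HSV)[...,1].astype(int)
for x,y in [(384,230),(395,90),(395,60),(512,90),(452,80),(384,165)]: print((x,y),cv2.cvtColor(B,cv2.COLOR_RGB2HSV)[y,x])
cv2.imwrite('pics/b2.png',cv2.resize(cv2.imread('pics/w2.png')[75:260,155:340],None,fx=3.2,fy=3.2,interpolation=cv2.INTER_CUBIC))
E
```

```text
purple [(array([629.8, -82.9]), array([ 36.6, 119. ]), np.float32(-0.057)), (array([629.2, -77.4]), array([ 47.2, 119.5]), np.float32(-0.054))] tri [ 0.631 -0.088  0.014]
pale [(array([439. , 121.5]), array([ 30.9, 119.9]), np.float32(0.023)), (array([439.8, 123.8]), array([ 35.2, 121.7]), np.float32(0.03))] tri [0.439 0.122 0.024]
dark [(array([618.8,  94.1]), array([  2.9, 113. ]), np.float32(0.195)), (array([616.6, 108. ]), array([ 24.8, 116.7]), np.float32(0.19))] tri [ 0.621  0.098 -0.009]
red [(array([624.3,  23.2]), array([36.3, 59.4]), np.float32(0.437)), (array([623.9,  23.7]), array([37.8, 59.2]), np.float32(0.456))] tri [0.624 0.023 0.024]
darkL [(array([467.3, -20.3]), array([ 13.4, 146.1]), np.float32(-0.968)), (array([451.5, -29.7]), array([ 58.7, 171.2]), np.float32(-0.972))] tri [ 0.459 -0.021  0.032]
darkS [(array([697.3, 236.4]), array([10.8, 21.3]), np.float32(-0.383)), (array([705.5, 282.7]), array([25.1, 94.9]), np.float32(1.376))] tri [ 0.74   0.299 -0.115]
(384, 230) [ 22  71 240]
(395, 90) [ 11 116  99]
(395, 60) [ 11 116  97]
(512, 90) [166 123 133]
(452, 80) [  1 183 235]
(384, 165) [ 22  69 241]
```

View pics/b2.png

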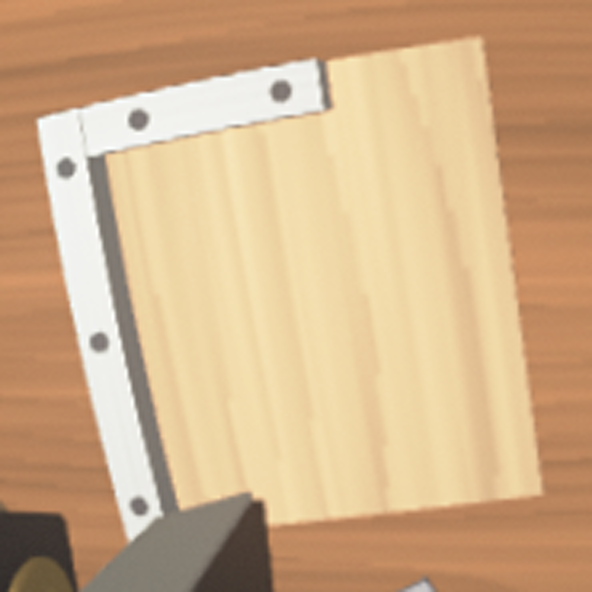

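```bash
python3 - <<'E'
from h import *
c=cams.get_calibration('wrist'); c['world_to_cam']=np.load('w2.npy')
c1=dict(c); c1['world_to_cam']=np.load('w1.npy')
p=lambda x,y:np.array([[x/3.2+155,y/3.2+75]])
for n,q,z in [('in',(88,157),.034),('out',(37,119),.034),('endin',(327,108),.034),('endout',(320,58),.034),('longin',(160,510),.034),('bFR',(482,36),.012),('bNR',(543,493),.012),('botcorner',(106,155),.012),('botlong',(178,505),.012)]:
    P=onz(c,p(*q),z,1)[0]; print(n,(P*1000).round(1), 'w1 px',proj(c1,P,1).round(0))
im=cv2.imread('pics/w1.png')[75:260,75:230]; cv2.imwrite('pics/b1.png',cv2.resize(im,None,fx=3.2,fy=3.2,interpolation=cv2.INTER_CUBIC))
# two-view height: outer corner + end corner using subpixel corners in w1/w2 guesses
G=[cv2.imread(f'pics/w{i}.png',0) for i in(1,2)]
for q,z in [((37,119),.034),((320,58),.034),((482,36),.012)]:
    u2=p(*q); u1=proj(c1,onz(c,u2,z,1),1)
    r=[cv2.cornerSubPix(g,u.astype(np.float32).reshape(-1,1,2).copy(),(4,4),(-1,-1),(3,30,.01)).reshape(-1,2) for g,u in zip(G,(u1,u2))]
    print(u1,r[0],u2,r[1],tri([ray(c1,r[0],1),ray(c,r[1],1)]).round(4))
E
```

```text
in [552.6 405.7  34. ] w1 px [[ 99. 152.]]
out [571.7 430.6  34. ] w1 px [[ 87. 142.]]
endin [567.1 296.1  34. ] w1 px [[152. 138.]]
endout [588.2 298.6  34. ] w1 px [[150. 124.]]
longin [387.7 386.9  34. ] w1 px [[124. 248.]]
bFR [596.9 232.4  12. ] w1 px [[195. 114.]]
bNR [388.6 206.7  12. ] w1 px [[222. 246.]]
botcorner [552.4 406.5  12. ] w1 px [[106. 151.]]
botlong [381.2 386.   12. ] w1 px [[131. 246.]]
[[ 86.87810159 142.02200786]] [[ 86.28727 141.78137]] [[166.5625 112.1875]] [[166.14743 111.92594]] [0.5722 0.4305 0.0356]
[[149.57410665 123.8140606 ]] [[147.98357 123.45471]] [[255.     93.125]] [[254.55522   94.363144]] [0.5877 0.2987 0.038 ]
[[194.87562305 113.54158155]] [[194.41447 113.18821]] [[305.625  86.25 ]] [[305.0768   86.16296]] [0.5973 0.2332 0.0117]
```

Heights agree (board 12 mm, fence about 34–36 mm). The corner is about (552.5, 405.8) mm with yaw about 0.122. Now to the purple stave at about (629.5, -86), yaw -0.055.

>>> step_arm(steps=[[15.5,-33.4,0,0,0,-0.0053],[15.5,-33.4,0,0,0,-0.0053],[15.5,-33.4,0,0,0,-0.0053],[15.5,-33.4,0,0,0,-0.0053],[15.5,-33.4,0,0,0,-0.0053],[15.5,-33.4,0,0,0,-0.0053],[15.5,-33.4,0,0,0,-0.0053],[15.5,-33.4,0,0,0,-0.0053],[15.5,-33.4,0,0,0,-0.0053],[0,0,-30,0,0,0],[0,0,-30,0,0,0],[0,0,0,0,0,0],[0,0,0,0,0,0],[0,0,0,0,0,0]], gripper=0.7)

```text
clock: 3.75
position: [0.6292, -0.0853, 0.2283]
ee_rot: [3.14, -0.084, 0.002]
force: [-0.6, 0.5, 1.0]
width: 0.701
gripper_force: 0.0
```

```bash
cat >> h.py <<'E'
def yawof(r): 
    r=np.asarray(r); from scipy.spatial.transform import Rotation as R
    x=R.from_rotvec(r).as_matrix()[:,0]; return np.arctan2(x[1],x[0])
def look(k,P,z,r=70,fn=None):
    "re-measure a thing at approx world xy (mm) with the wrist camera"
    o=observe(); im,c=get('wrist') if not fn else save('wrist',fn); s=proj(c,[P[0]/1e3,P[1]/1e3,z],1)[0]
    b=blob(im,MASK[k],s,r); res=stave(im,c,k,s,z,r)
    print('seed',s.round(),'px',np.round(b[0][0]),'centre',res[0].round(1),'size',np.round(res[1],1),'yaw',round(float(res[2]),3))
    print('tcp',(o['position']*1000).round(1),'yaw',yawof(o['ee_rot']).round(3),'w',round(o['width'],2),'cam xy',np.linalg.inv(c['world_to_cam'])[:3,3].round(3))
    return im,c
E
python3 -c "
from h import *
im,c=look('purple',(630,-86),.03,90,'p1.png')"
```

```text
seed [319. 173.] px [320. 171.] centre [630.4 -86.6] size [ 28.5 118.5] yaw -0.046
tcp [629.2 -85.3 228.3] yaw -0.053 w 0.7 cam xy [ 0.701 -0.089  0.387]
```

View pics/p1.png

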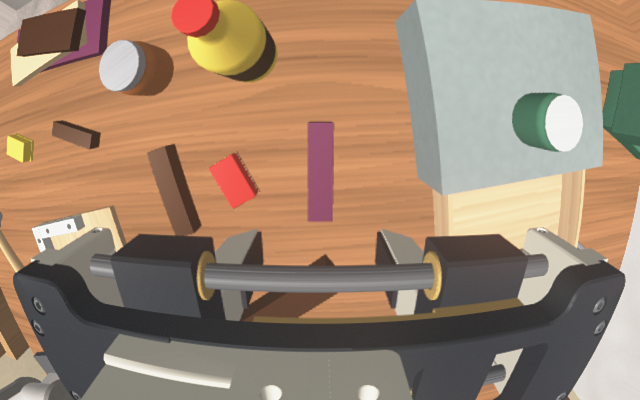

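The purple stave measures centre (630.4, -86.6), 28.5×118.5 mm, right under the tool. Descending and gripping.

>>> step_arm(steps=[[1,-1.3,-25,0,0,0.006],[0,0,-28,0,0,0],[0,0,-28,0,0,0],[0,0,-28,0,0,0],[0,0,-28,0,0,0],[0,0,-28,0,0,0],[0,0,-25,0,0,0],[0,0,-15,0,0,0],[0,0,-11,0,0,0],[0,0,-6,0,0,0],[0,0,0,0,0,0],[0,0,0,0,0,0]])

```text
clock: 4.8
position: [0.6308, -0.0861, 0.006]
ee_rot: [3.141, -0.074, 0.003]
force: [0.8, 0.7, -1.2]
width: 0.7
gripper_force: 0.0
```

>>> step_arm(steps=[[0,0,0,0,0,0],[0,0,0,0,0,0],[0,0,0,0,0,0],[0,0,0,0,0,0],[0,0,0,0,0,0],[0,0,0,0,0,0]], gripper=0.1, force=25)

```text
clock: 5.3
position: [0.6299, -0.0863, 0.0049]
ee_rot: [3.141, -0.074, 0.0]
force: [-1.4, 0.8, 1.7]
width: 0.323
gripper_force: 25.0
```

>>> step_arm(steps=[[0,0,20,0,0,0],[0,0,30,0,0,0],[0,0,30,0,0,0],[0,0,30,0,0,0],[-11.3,36.8,0,0,0,0.0141],[-11.3,36.8,0,0,0,0.0141],[-11.3,36.8,0,0,0,0.0141],[-11.3,36.8,0,0,0,0.0141],[-11.3,36.8,0,0,0,0.0141],[-11.3,36.8,0,0,0,0.0141],[-11.3,36.8,0,0,0,0.0141],[-11.3,36.8,0,0,0,0.0141],[-11.3,36.8,0,0,0,0.0141],[-11.3,36.8,0,0,0,0.0141],[-11.3,36.8,0,0,0,0.0141],[-11.3,36.8,0,0,0,0.0141],[0,0,0,0,0,0],[0,0,0,0,0,0],[0,0,0,0,0,0]])

```text
clock: 6.88
position: [0.4941, 0.3549, 0.1144]
ee_rot: [3.135, 0.192, -0.001]
force: [-0.1, -0.6, -1.6]
width: 0.327
gripper_force: 25.0
```

```bash
python3 -c "
from h import *
im,c=look('purple',(494,355),.14,120,'p2.png')
print(observe()['width'],observe()['gripper_force'])
print('corner px',proj(c,[.5525,.4058,.034],1))"
```

```text
seed [320. 266.] px [320. 206.] centre [522.9 358.9] size [29.8 57. ] yaw 0.122
tcp [494.1 354.9 114.4] yaw 0.123 w 0.33 cam xy [0.566 0.364 0.273]
0.32740762607827306 24.969080686569214
corner px [[262.98258295 122.92495936]]
```

View pics/p2.png

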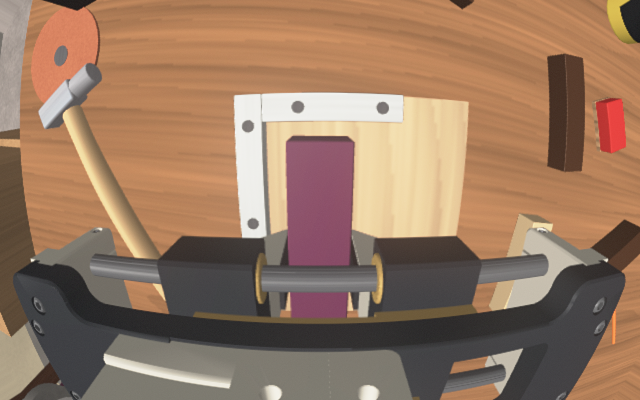

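Purple is held, parallel to the fence, with its end 4–6 mm short of the end fence. Setting it down.

>>> step_arm(steps=[[0,0,-25,0,0,0],[0,0,-25,0,0,0],[0,0,-25,0,0,0],[0,0,-12,0,0,0],[0,0,-6,0,0,0],[0,0,-4,0,0,0],[0,0,0,0,0,0],[0,0,0,0,0,0]])

```text
clock: 7.6
position: [0.4949, 0.3558, 0.0188]
ee_rot: [-3.135, -0.191, -0.002]
force: [0.9, 0.8, -1.3]
width: 0.325
gripper_force: 25.0
```

>>> step_arm(steps=[[0,0,0,0,0,0],[0,0,0,0,0,0],[0,0,0,0,0,0],[0,0,20,0,0,0],[0,0,25,0,0,0],[0,0,10,0,0,0],[0,0,0,0,0,0]], gripper=0.44)

```text
clock: 8.18
position: [0.4956, 0.3569, 0.0757]
ee_rot: [-3.133, -0.192, -0.007]
force: [-1.0, 0.7, 0.3]
width: 0.444
gripper_force: 0.0
```

>>> step_arm(steps=[[2.5,-21,0,0,0,0],[2.6,-21,0,0,0,0],[0,0,0,0,0,0],[0,0,0,0,0,0],[0,0,0,0,0,0],[0,0,-25,0,0,0],[0,0,-20,0,0,0],[0,0,-8,0,0,0],[-0.6,5,0,0,0,0],[-0.6,5,0,0,0,0],[-0.6,5,0,0,0,0],[-0.6,5,0,0,0,0],[-0.6,5,0,0,0,0],[-0.6,5,0,0,0,0],[-0.2,2,0,0,0,0],[0,0,0,0,0,0],[0,0,0,0,0,0]], gripper=0)

```text
clock: 9.6
position: [0.4955, 0.3455, 0.0198]
ee_rot: [-3.136, -0.192, -0.0]
force: [-0.9, 0.0, 0.0]
width: 0.001
gripper_force: 0.0
```

>>> step_arm(steps=[[-0.25,2,0,0,0,0],[-0.25,2,0,0,0,0],[0,0,0,0,0,0],[0,0,0,0,0,0]])

```text
clock: 9.93
position: [0.495, 0.3495, 0.0197]
ee_rot: [-3.136, -0.192, -0.0]
force: [0.0, -0.3, 0.1]
width: 0.007
gripper_force: 0.0
```

>>> step_arm(steps=[[-0.12,1,0,0,0,0],[0,0,0,0,0,0],[0,0,0,0,0,0]])

```text
clock: 10.18
position: [0.4949, 0.3504, 0.0197]
ee_rot: [3.136, 0.192, -0.0]
force: [-0.4, -0.6, -0.4]
width: 0.005
gripper_force: 0.1
```

>>> step_arm(steps=[[-0.12,1,0,0,0,0],[0,0,0,0,0,0],[0,0,0,0,0,0]])

```text
clock: 10.43
position: [0.4948, 0.3515, 0.0197]
ee_rot: [-3.136, -0.192, -0.0]
force: [0.9, 0.0, -0.5]
width: 0.003
gripper_force: 0.1
```

>>> step_arm(steps=[[-0.12,1,0,0,0,0],[0,0,0,0,0,0],[0,0,0,0,0,0]])

```text
clock: 10.68
position: [0.4948, 0.3517, 0.0197]
ee_rot: [3.135, 0.191, -0.0]
force: [0.3, -4.4, 2.0]
width: 0.005
gripper_force: 2.0
```

>>> step_arm(steps=[[-0.12,1,0,0,0,0],[0,0,0,0,0,0],[0,0,0,0,0,0]])

```text
clock: 10.93
position: [0.4948, 0.3517, 0.0197]
ee_rot: [3.133, 0.19, -0.001]
force: [0.8, -6.8, 4.2]
width: 0.005
gripper_force: 3.6
```

>>> step_arm(steps=[[0.6,-5,0,0,0,0],[1,-8,0,0,0,0],[2,-16,10,0,0,0],[0,0,40,0,0,0],[0,0,40,0,0,0],[-3,-20,40,0,0,0],[-3,-20,20,0,0,0],[0,0,0,0,0,0],[0,0,0,0,0,0]], gripper=0.7)

```text
clock: 11.68
position: [0.4932, 0.2851, 0.1681]
ee_rot: [-3.135, -0.189, -0.004]
force: [0.5, -0.9, -0.8]
width: 0.608
gripper_force: 0.0
```

```bash
python3 -c "
from h import *
im,c=look('purple',(491,383),.042,120,'p3.png')
look('pale',(439,122),.03,60)"
```

```text
seed [219. 180.] px [219. 177.] centre [491.9 383.9] size [ 29.1 118.3] yaw 0.129
tcp [493.2 285.1 168.1] yaw 0.12 w 0.61 cam xy [0.565 0.294 0.327]
seed [457. 249.] px [460. 218.] centre [478.8 129.1] size [43.6 47.8] yaw 0.028
tcp [492.4 285.6 166.8] yaw 0.121 w 0.65 cam xy [0.564 0.295 0.325]
```

View pics/p3.png

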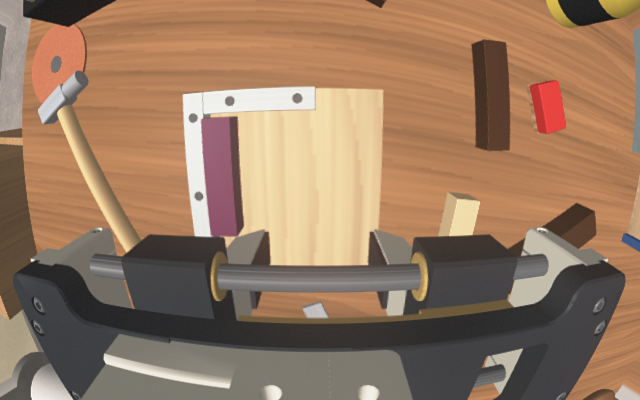

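Purple lies flush in the corner: measured centre (-62.8, -14.4) in the corner frame, to be end-pushed later. Next is pale.

>>> step_arm(steps=[[-10.6,-32.9,10,0,0,-0.019],[-10.6,-32.9,10,0,0,-0.019],[-10.6,-32.9,10,0,0,-0.019],[-10.6,-32.9,0,0,0,-0.019],[-10.6,-32.9,0,0,0,-0.019],[0,0,0,0,0,0],[0,0,0,0,0,0],[0,0,0,0,0,0]], gripper=0.6)

```text
clock: 12.45
position: [0.4392, 0.1223, 0.1962]
ee_rot: [-3.141, -0.044, 0.002]
force: [0.5, 0.8, -0.1]
width: 0.6
gripper_force: 0.0
```

```bash
python3 -c "
from h import *
look('pale',(439.4,121.3),.03,75)"
```

```text
seed [320. 179.] px [320. 178.] centre [438.9 121.4] size [ 29.9 118.8] yaw 0.028
tcp [439.2 122.3 196.2] yaw 0.028 w 0.6 cam xy [0.512 0.125 0.354]
```

Aligned. Descending, gripping and lifting.

>>> step_arm(steps=[[-0.3,-0.9,-30,0,0,0],[0,0,-30,0,0,0],[0,0,-30,0,0,0],[0,0,-30,0,0,0],[0,0,-30,0,0,0],[0,0,-22,0,0,0],[0,0,-13,0,0,0],[0,0,-6,0,0,0],[0,0,0,0,0,0],[0,0,0,0,0,0]])

```text
clock: 13.33
position: [0.4391, 0.1215, 0.0059]
ee_rot: [-3.141, -0.045, 0.001]
force: [0.8, -0.0, 1.1]
width: 0.599
gripper_force: 0.0
```

>>> step_arm(steps=[[0,0,0,0,0,0],[0,0,0,0,0,0],[0,0,0,0,0,0],[0,0,0,0,0,0],[0,0,0,0,0,0],[0,0,20,0,0,0],[0,0,30,0,0,0],[0,0,30,0,0,0],[0,0,10,0,0,0],[0,0,0,0,0,0],[0,0,0,0,0,0]], gripper=0.1, force=25)

```text
clock: 14.25
position: [0.4392, 0.1201, 0.0958]
ee_rot: [3.141, 0.042, 0.002]
force: [-0.7, 0.5, -1.3]
width: 0.325
gripper_force: 25.0
```

>>> step_arm(steps=[[9.8,34.1,0,0,0,0.0162],[9.8,34.1,0,0,0,0.0162],[9.8,34.1,0,0,0,0.0162],[9.8,34.1,0,0,0,0.0162],[9.8,34.1,0,0,0,0.0162],[9.8,34.1,0,0,0,0.0162],[0,0,0,0,0,0],[0,0,0,0,0,0],[0,0,-25,0,0,0],[0,0,-20,0,0,0],[0,0,-16,0,0,0],[0,0,-10,0,0,0],[0,0,-6,0,0,0],[0,0,0,0,0,0],[0,0,0,0,0,0]])

```text
clock: 15.5
position: [0.4977, 0.324, 0.0185]
ee_rot: [3.135, 0.194, -0.001]
force: [0.5, 0.3, -0.2]
width: 0.321
gripper_force: 25.0
```

>>> step_arm(steps=[[0,0,0,0,0,0],[0,0,0,0,0,0],[0,0,0,0,0,0],[0,0,20,0,0,0],[0,0,25,0,0,0],[0,0,10,0,0,0],[0,0,0,0,0,0]], gripper=0.44)

```text
clock: 16.08
position: [0.4993, 0.3263, 0.0766]
ee_rot: [-3.133, -0.195, -0.006]
force: [0.6, -0.3, 0.5]
width: 0.44
gripper_force: 0.0
```

>>> step_arm(steps=[[2.0,-22,0,0,0,0],[2.6,-22,0,0,0,0],[0,0,0,0,0,0],[0,0,0,0,0,0],[0,0,0,0,0,0],[0,0,-25,0,0,0],[0,0,-20,0,0,0],[0,0,-9,0,0,0],[-0.6,5,0,0,0,0],[-0.6,5,0,0,0,0],[-0.6,5,0,0,0,0],[-0.6,5,0,0,0,0],[-0.6,5,0,0,0,0],[-0.6,5,0,0,0,0],[-0.4,3,0,0,0,0],[-0.4,3,0,0,0,0],[-0.2,2,0,0,0,0],[0,0,0,0,0,0],[0,0,0,0,0,0]], gripper=0)

```text
clock: 17.67
position: [0.4978, 0.3191, 0.0199]
ee_rot: [3.135, 0.195, -0.0]
force: [-0.5, 0.0, 0.4]
width: 0.003
gripper_force: 0.0
```

>>> step_arm(steps=[[-0.12,1,0,0,0,0],[0,0,0,0,0,0],[0,0,0,0,0,0]])

```text
clock: 17.92
position: [0.4978, 0.3198, 0.0199]
ee_rot: [3.135, 0.195, -0.0]
force: [-0.4, -0.7, -0.3]
width: 0.007
gripper_force: 0.1
```

>>> step_arm(steps=[[-0.12,1,0,0,0,0],[0,0,0,0,0,0],[0,0,0,0,0,0]])

```text
clock: 18.17
position: [0.4976, 0.321, 0.0199]
ee_rot: [3.136, 0.195, 0.0]
force: [-0.0, -0.2, -0.2]
width: 0.004
gripper_force: 0.2
```

>>> step_arm(steps=[[-0.12,1,0,0,0,0],[0,0,0,0,0,0],[0,0,0,0,0,0]])

```text
clock: 18.42
position: [0.4975, 0.3218, 0.0199]
ee_rot: [3.135, 0.195, -0.0]
force: [0.7, -1.6, 0.0]
width: 0.003
gripper_force: 0.8
```

>>> step_arm(steps=[[-0.12,1,0,0,0,0],[0,0,0,0,0,0],[0,0,0,0,0,0]])

```text
clock: 18.67
position: [0.4975, 0.3218, 0.0198]
ee_rot: [3.134, 0.194, -0.0]
force: [0.1, -5.3, 2.7]
width: 0.005
gripper_force: 2.8
```

>>> step_arm(steps=[[0.6,-5,0,0,0,0],[1,-8,0,0,0,0],[2,-16,10,0,0,0],[0,0,40,0,0,0],[0,0,40,0,0,0],[10,-35,30,0,0,0],[10,-35,25,0,0,0],[10,-35,20,0,0,0],[0,0,0,0,0,0],[0,0,0,0,0,0],[0,0,0,0,0,0]], gripper=0.6)

```text
clock: 19.58
position: [0.5289, 0.1952, 0.1799]
ee_rot: [-3.135, -0.195, -0.0]
force: [0.0, 0.2, 0.6]
width: 0.602
gripper_force: 0.0
```

```bash
python3 -c "
from h import *
MASK['dark']=lambda h,s,v:(v<112)&(s>90)&(h>6)&(h<15)
im,c=look('purple',(491,383),.042,70,'p4.png')
look('pale',(495,354),.042,50)
look('dark',(617,99),.03,65)"
```

```text
seed [148. 200.] px [146. 191.] centre [497.9 384.7] size [ 27.7 107.8] yaw 0.128
tcp [528.9 195.2 179.9] yaw 0.124 w 0.6 cam xy [0.601 0.204 0.338]
seed [170. 199.] px [169. 192.] centre [501.  355.1] size [29.8 97.1] yaw 0.128
tcp [528.4 196.  179.5] yaw 0.126 w 0.6 cam xy [0.6   0.205 0.338]
seed [425. 111.] px [412. 110.] centre [615.6 112.7] size [ 35.8 118.5] yaw 0.193
tcp [528.2 196.3 179.3] yaw 0.127 w 0.6 cam xy [0.6   0.206 0.337]
```

View pics/p4.png

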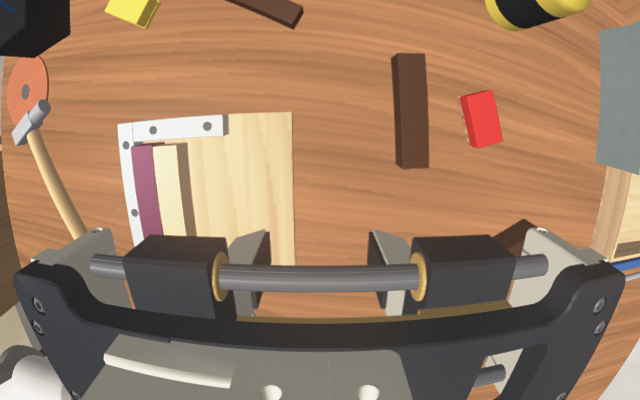

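Purple and pale lie side by side against the fence. Next the dark stave (410,110), measured at about (616, 110) with yaw 0.193.

>>> step_arm(steps=[[22,-21.6,5,0,0,0.0168],[22,-21.6,5,0,0,0.0168],[22,-21.6,5,0,0,0.0168],[22,-21.6,0,0,0,0.0168],[0,0,0,0,0,0],[0,0,0,0,0,0],[0,0,0,0,0,0]])

```text
clock: 20.32
position: [0.6163, 0.1103, 0.1941]
ee_rot: [-3.126, -0.303, 0.003]
force: [-0.3, 1.2, 0.5]
width: 0.597
gripper_force: 0.0
```

```bash
sed -i "s/dark=lambda h,s,v:(v<98).*$/dark=lambda h,s,v:(v<112)\&(s>90)\&(h>6)\&(h<15),/" h.py; python3 -c "
from h import *
look('dark',(616,110),.03,65)"
```

```text
seed [320. 180.] px [321. 191.] centre [602.8 105.9] size [28.1 87.6] yaw 0.183
tcp [616.3 110.3 194.1] yaw 0.193 w 0.6 cam xy [0.688 0.125 0.352]
```

>>> step_arm(steps=[[0,-1.3,-30,0,0,-0.002],[0,0,-30,0,0,0],[0,0,-30,0,0,0],[0,0,-30,0,0,0],[0,0,-30,0,0,0],[0,0,-20,0,0,0],[0,0,-13,0,0,0],[0,0,-6,0,0,0],[0,0,0,0,0,0],[0,0,0,0,0,0]])

```text
clock: 21.2
position: [0.6176, 0.1083, 0.007]
ee_rot: [-3.127, -0.299, -0.002]
force: [-0.7, 1.1, 0.2]
width: 0.603
gripper_force: 0.0
```

>>> step_arm(steps=[[0,0,0,0,0,0],[0,0,0,0,0,0],[0,0,0,0,0,0],[0,0,0,0,0,0],[0,0,0,0,0,0],[0,0,20,0,0,0],[0,0,30,0,0,0],[0,0,30,0,0,0],[0,0,10,0,0,0],[0,0,0,0,0,0],[0,0,0,0,0,0]], gripper=0.1, force=25)

```text
clock: 22.12
position: [0.6172, 0.1071, 0.0959]
ee_rot: [3.127, 0.297, 0.001]
force: [-1.4, -0.4, -1.4]
width: 0.326
gripper_force: 25.0
```

>>> step_arm(steps=[[-19,31.3,0,0,0,-0.011],[-19,31.3,0,0,0,-0.011],[-19,31.3,0,0,0,-0.011],[-19,31.3,0,0,0,-0.011],[-19,31.3,0,0,0,-0.011],[-19,31.3,0,0,0,-0.011],[0,0,0,0,0,0],[0,0,0,0,0,0],[0,0,-25,0,0,0],[0,0,-20,0,0,0],[0,0,-16,0,0,0],[0,0,-9,0,0,0],[0,0,-6,0,0,0],[0,0,0,0,0,0],[0,0,0,0,0,0]])

```text
clock: 23.37
position: [0.5036, 0.2945, 0.0197]
ee_rot: [3.135, 0.193, -0.001]
force: [0.4, 0.1, -0.4]
width: 0.324
gripper_force: 25.0
```

>>> step_arm(steps=[[0,0,0,0,0,0],[0,0,0,0,0,0],[0,0,0,0,0,0],[0,0,20,0,0,0],[0,0,25,0,0,0],[0,0,10,0,0,0],[0,0,0,0,0,0]], gripper=0.44)

```text
clock: 23.95
position: [0.5048, 0.2964, 0.0778]
ee_rot: [-3.133, -0.194, -0.007]
force: [1.2, 1.1, -0.9]
width: 0.443
gripper_force: 0.0
```

>>> step_arm(steps=[[2.0,-22,0,0,0,0],[2.6,-22,0,0,0,0],[0,0,0,0,0,0],[0,0,0,0,0,0],[0,0,0,0,0,0],[0,0,-25,0,0,0],[0,0,-20,0,0,0],[0,0,-9,0,0,0],[-0.6,5,0,0,0,0],[-0.6,5,0,0,0,0],[-0.6,5,0,0,0,0],[-0.6,5,0,0,0,0],[-0.6,5,0,0,0,0],[-0.6,5,0,0,0,0],[-0.4,3,0,0,0,0],[-0.4,3,0,0,0,0],[-0.2,2,0,0,0,0],[0,0,0,0,0,0],[0,0,0,0,0,0]], gripper=0)

```text
clock: 25.53
position: [0.5032, 0.2892, 0.021]
ee_rot: [-3.136, -0.194, 0.0]
force: [0.5, -0.7, -1.2]
width: -0.0
gripper_force: 0.0
```

>>> step_arm(steps=[[-0.25,2,0,0,0,0],[0,0,0,0,0,0],[0,0,0,0,0,0]])

```text
clock: 25.78
position: [0.503, 0.2911, 0.021]
ee_rot: [3.136, 0.194, -0.0]
force: [-0.1, 0.1, -0.5]
width: 0.004
gripper_force: 0.0
```

>>> step_arm(steps=[[-0.12,1,0,0,0,0],[0,0,0,0,0,0],[0,0,0,0,0,0]])

```text
clock: 26.03
position: [0.5029, 0.2922, 0.021]
ee_rot: [3.136, 0.194, 0.0]
force: [0.2, -0.3, -0.4]
width: 0.004
gripper_force: 0.1
```

>>> step_arm(steps=[[-0.12,1,0,0,0,0],[0,0,0,0,0,0],[0,0,0,0,0,0]])

```text
clock: 26.28
position: [0.5029, 0.2923, 0.021]
ee_rot: [3.134, 0.193, -0.0]
force: [-0.2, -3.7, 1.6]
width: 0.003
gripper_force: 2.3
```

>>> step_arm(steps=[[-0.06,0.5,0,0,0,0],[0,0,0,0,0,0],[0,0,0,0,0,0]])

```text
clock: 26.53
position: [0.5029, 0.2923, 0.0209]
ee_rot: [3.134, 0.192, -0.0]
force: [1.1, -6.2, 2.9]
width: 0.003
gripper_force: 3.2
```

All three contacts are spaced exactly 30 mm apart. Now an end push with the fingers 20 mm apart, centred on the middle stave, so they touch all three ends.

>>> step_arm(steps=[[0.6,-5,0,0,0,0],[1,-9,0,0,0,0],[2,-16,15,0,0,0],[0,0,30,0,0,0],[0,0,25,0,0,0],[-24.4,20.2,0,0,0,0],[-24.4,20.2,0,0,0,0],[-24.4,20.2,0,0,0,0],[-24.4,20.2,0,0,0,0],[0,0,0,0,0,0],[0,0,0,0,0,0]], gripper=0.22)

```text
clock: 27.45
position: [0.4069, 0.3461, 0.0913]
ee_rot: [-3.134, -0.201, 0.0]
force: [0.2, -0.7, -0.1]
width: 0.22
gripper_force: 0.0
```

>>> step_arm(steps=[[0,0,-30,0,0,0],[0,0,-25,0,0,0],[0,0,-15,0,0,0],[4,0.5,0,0,0,0],[4,0.5,0,0,0,0],[4,0.5,0,0,0,0],[4,0.5,0,0,0,0],[2,0.25,0,0,0,0],[0,0,0,0,0,0],[0,0,0,0,0,0]])

```text
clock: 28.28
position: [0.4272, 0.3469, 0.0216]
ee_rot: [-3.135, -0.193, -0.002]
force: [-0.1, 0.8, -0.3]
width: 0.221
gripper_force: 0.0
```

>>> step_arm(steps=[[1.5,0.2,0,0,0,0],[0,0,0,0,0,0],[0,0,0,0,0,0]])

```text
clock: 28.53
position: [0.4282, 0.347, 0.0211]
ee_rot: [-3.136, -0.194, -0.0]
force: [0.3, 0.6, -0.7]
width: 0.219
gripper_force: 0.0
```

>>> step_arm(steps=[[1,0.12,0,0,0,0],[0,0,0,0,0,0],[0,0,0,0,0,0]])

```text
clock: 28.78
position: [0.4288, 0.3471, 0.021]
ee_rot: [3.135, 0.195, -0.001]
force: [-2.0, 0.6, 2.0]
width: 0.225
gripper_force: 1.0
```

>>> step_arm(steps=[[1,0.12,0,0,0,0],[0,0,0,0,0,0],[0,0,0,0,0,0]])

```text
clock: 29.03
position: [0.4302, 0.3472, 0.021]
ee_rot: [3.136, 0.194, -0.0]
force: [-1.9, 0.2, 0.6]
width: 0.221
gripper_force: 0.8
```

>>> step_arm(steps=[[1,0.12,0,0,0,0],[0,0,0,0,0,0],[0,0,0,0,0,0]])

```text
clock: 29.28
position: [0.4307, 0.3472, 0.0209]
ee_rot: [3.135, 0.194, -0.001]
force: [-5.1, -0.9, 2.6]
width: 0.217
gripper_force: 2.0
```

>>> step_arm(steps=[[1,0.12,0,0,0,0],[0,0,0,0,0,0],[0,0,0,0,0,0]])

```text
clock: 29.53
position: [0.4307, 0.3472, 0.0209]
ee_rot: [3.135, 0.195, -0.003]
force: [-7.9, -0.5, 5.0]
width: 0.22
gripper_force: 3.8
```

>>> step_arm(steps=[[1,0.12,0,0,0,0],[0,0,0,0,0,0],[0,0,0,0,0,0]])

```text
clock: 29.78
position: [0.4307, 0.3472, 0.0209]
ee_rot: [3.134, 0.196, -0.005]
force: [-11.7, -2.0, 8.1]
width: 0.218
gripper_force: 5.6
```

>>> step_arm(steps=[[-8,-1,0,0,0,0],[-15,-2,0,0,0,0],[-10,0,30,0,0,0],[0,0,40,0,0,0],[0,0,40,0,0,0],[20,-10,40,0,0,0],[20,-10,20,0,0,0],[30,-20,0,0,0,0],[30,-20,0,0,0,0],[0,0,0,0,0,0],[0,0,0,0,0,0],[0,0,0,0,0,0]])

```text
clock: 30.78
position: [0.4984, 0.2854, 0.1872]
ee_rot: [-3.135, -0.193, -0.0]
force: [-0.1, 0.5, 0.3]
width: 0.221
gripper_force: 0.0
```

```bash
python3 -c "
from h import *
im,c=look('purple',(494,383),.042,70,'p5.png')
look('pale',(497,354),.042,50)
look('dark',(500,324),.042,65)
look('red',(624,23),.026,50)
C=np.array([552.5,405.8]);x=np.array([.9926,.1217]);y=np.array([-.1217,.9926])
for k in(15,45,75): print(k,(C-60*x-k*y).round(1))"
```

```text
seed [225. 177.] px [224. 173.] centre [495.7 384.6] size [ 28.1 118.8] yaw 0.123
tcp [498.4 285.4 187.2] yaw 0.123 w 0.22 cam xy [0.57  0.295 0.346]
seed [253. 177.] px [252. 176.] centre [495.9 354.6] size [ 30.  105.1] yaw 0.122
tcp [497.7 286.  187.3] yaw 0.124 w 0.21 cam xy [0.57  0.295 0.346]
seed [282. 177.] px [297. 176.] centre [500.8 309.5] size [  3.1 105.8] yaw 0.097
tcp [497.5 286.3 187.4] yaw 0.125 w 0.22 cam xy [0.569 0.296 0.346]
seed [544. 111.] px [539. 111.] centre [621.8  29.7] size [49.3 60.1] yaw 0.431
tcp [497.4 286.4 187.4] yaw 0.126 w 0.22 cam xy [0.569 0.296 0.346]
15 [494.8 383.6]
45 [498.4 353.8]
75 [502.1 324.1]
```

View pics/p5.png

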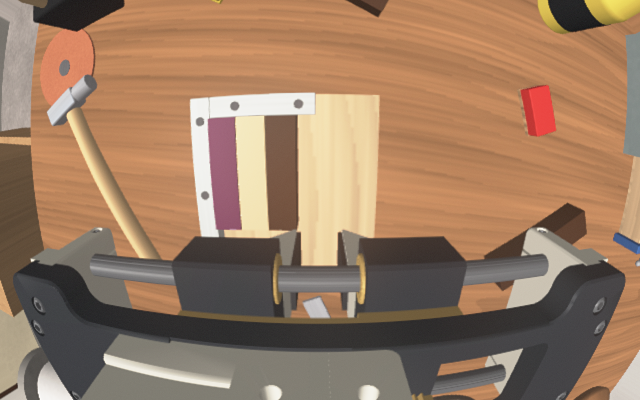

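The three staves are flush with each other and both fences. Next, the red block.

>>> step_arm(steps=[[15.8,-32.9,0,0,0,0.0394],[15.8,-32.9,0,0,0,0.0394],[15.8,-32.9,0,0,0,0.0394],[15.8,-32.9,0,0,0,0.0394],[15.8,-32.9,0,0,0,0.0394],[15.8,-32.9,0,0,0,0.0394],[15.8,-32.9,0,0,0,0.0394],[15.8,-32.9,0,0,0,0.0394],[0,0,0,0,0,0],[0,0,0,0,0,0],[0,0,0,0,0,0]], gripper=0.65)

```text
clock: 31.9
position: [0.6244, 0.0233, 0.1873]
ee_rot: [-3.065, -0.684, 0.0]
force: [-0.4, 0.4, -0.7]
width: 0.649
gripper_force: 0.0
```

```bash
python3 - <<'E'
from h import *
look('red',(624,23),.026,60)
# drawer from w1: front top corners (z .078), floor/side features
c=cams.get_calibration('wrist'); c['world_to_cam']=np.load('w1.npy')
for n,u,z in [('frontL',(497,197),.078),('frontR',(615,185),.078),('handL',(541,222),.052),('handR',(584,214),.052),('cabL',(490,106),.09),('cabR',(625,108),.09)]: print(n,(onz(c,[u],z,1)[0]*1000).round(1))
a=cv2.imread('pics/w1.png')[80:240,470:640]; cv2.imwrite('pics/d1.png',cv2.resize(a,None,fx=3.4,fy=3.4,interpolation=cv2.INTER_CUBIC))
E
```

```text
seed [320. 181.] px [320. 180.] centre [624.7  22.7] size [35.  59.2] yaw 0.427
tcp [624.4  23.3 187.3] yaw 0.439 w 0.65 cam xy [0.69  0.055 0.346]
frontL [ 486.3 -194.9   78. ]
frontR [ 507.  -480.3   78. ]
handL [ 435.1 -314.9   52. ]
handR [ 445.4 -429.1   52. ]
cabL [ 608.7 -163.1   90. ]
cabR [ 645.6 -469.5   90. ]
```

View pics/d1.png

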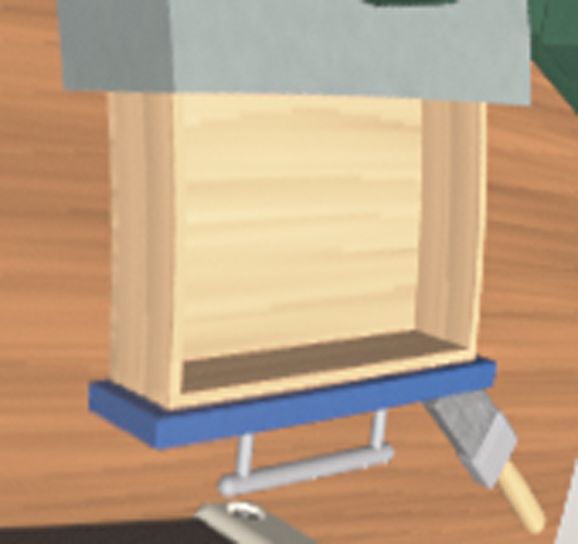

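>>> step_arm(steps=[[0.3,-0.6,-30,0,0,-0.01],[0,0,-30,0,0,0],[0,0,-30,0,0,0],[0,0,-30,0,0,0],[0,0,-30,0,0,0],[0,0,-18,0,0,0],[0,0,-10,0,0,0],[0,0,-5,0,0,0],[0,0,0,0,0,0],[0,0,0,0,0,0]])

```text
clock: 32.78
position: [0.6257, 0.0225, 0.0055]
ee_rot: [-3.069, -0.67, -0.003]
force: [0.3, -0.4, 0.2]
width: 0.651
gripper_force: 0.0
```

>>> step_arm(steps=[[0,0,0,0,0,0],[0,0,0,0,0,0],[0,0,0,0,0,0],[0,0,0,0,0,0],[0,0,0,0,0,0],[0,0,20,0,0,0],[0,0,35,0,0,0],[0,0,35,0,0,0],[0,0,35,0,0,0],[0,0,25,0,0,0],[0,0,0,0,0,0],[0,0,0,0,0,0]], gripper=0.1, force=25)

```text
clock: 33.78
position: [0.626, 0.0217, 0.1561]
ee_rot: [3.069, 0.668, 0.005]
force: [0.2, -1.2, -1.2]
width: 0.387
gripper_force: 25.0
```

```bash
python3 - <<'E'
from h import *
c=cams.get_calibration('wrist'); c['world_to_cam']=np.load('w1.npy')
for n,u,z in [('frontL',(160,418),.078),('frontR',(495,362),.078),('handL',(228,487),.052),('handR',(388,453),.052),('inNL',(182,393),.068),('wallL far',(180,95),.068),('cabL',(172,93),.09),('cabR',(530,105),.09)]: print(n,(onz(c,[(470+u[0]/3.4,80+u[1]/3.4)],z,1)[0]*1000).round(1))
ct=cams.get_calibration('top')
for n,u,z in [('frontL',(537,368),.078),('frontR',(725,350),.078),('handL',(586,396),.052),('handR',(680,387),.052),('cabL',(525,262),.09),('cabR',(718,243),.09)]: print('top',n,(onz(ct,[(200+u[0]/3.1,100+u[1]/3.1)],z)[0]*1000).round(1))
E
```

```text
frontL [ 477.2 -233.4   78. ]
frontR [ 504.3 -483.3   78. ]
handL [ 433.4 -306.1   52. ]
handR [ 446.8 -429.    52. ]
inNL [ 485.3 -251.8   68. ]
wallL far [ 613.  -234.3   68. ]
cabL [ 612.1 -213.4   90. ]
cabR [ 641.1 -473.    90. ]
top frontL [ 467.  -230.8   78. ]
top frontR [ 497.5 -483.2   78. ]
top handL [ 432.6 -300.7   52. ]
top handR [ 447.9 -428.2   52. ]
top cabL [ 608.4 -211.5   90. ]
top cabR [ 640.7 -470.9   90. ]
```

The block is held. The drawer's yaw is about 0.112 and its handle is around (440, -366). Carrying the block to the open part of the drawer.

>>> step_arm(steps=[[-7.8,-37.6,0,0,0,-0.0316],[-7.8,-37.6,0,0,0,-0.0316],[-7.8,-37.6,0,0,0,-0.0316],[-7.8,-37.6,0,0,0,-0.0316],[-7.8,-37.6,0,0,0,-0.0316],[-7.8,-37.6,0,0,0,-0.0316],[-7.8,-37.6,0,0,0,-0.0316],[-7.8,-37.6,0,0,0,-0.0316],[-7.8,-37.6,0,0,0,-0.0316],[-7.8,-37.6,0,0,0,-0.0316],[0,0,0,0,0,0],[0,0,0,0,0,0],[0,0,0,0,0,0]])

```text
clock: 34.87
position: [0.5464, -0.3535, 0.1528]
ee_rot: [-3.135, -0.177, 0.003]
force: [-0.5, 0.9, -0.7]
width: 0.39
gripper_force: 25.0
```

```bash
python3 -c "
from h import *
im,c=save('wrist','d2.png');o=observe();print(o['position'],yawof(o['ee_rot']),o['width'],o['gripper_force']);np.save('d2.npy',c['world_to_cam'])"
```

```text
[ 0.54704256 -0.35257128  0.15323432] 0.11460398067193828 0.3911883235069166 24.995408356189728
```

View pics/d2.png

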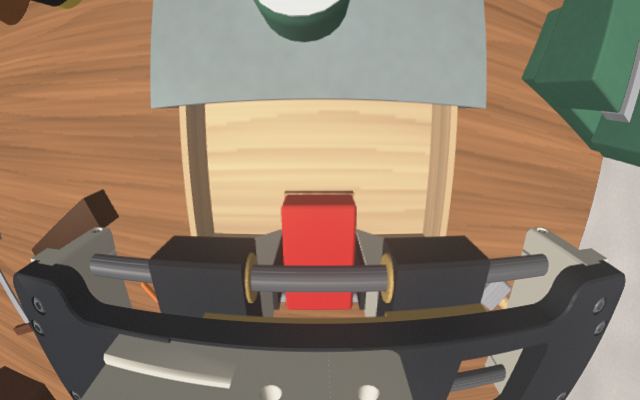

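The block is centred between the drawer's sides and clear of the cabinet edge (row ~105). Lowering and releasing it.

>>> step_arm(steps=[[0,0,-25,0,0,0],[0,0,-25,0,0,0],[0,0,-25,0,0,0],[0,0,-22,0,0,0],[0,0,-14,0,0,0],[0,0,-9,0,0,0],[0,0,-4,0,0,0],[0,0,0,0,0,0],[0,0,0,0,0,0]])

```text
clock: 35.67
position: [0.5478, -0.354, 0.0311]
ee_rot: [3.136, 0.178, 0.001]
force: [1.4, -0.0, -1.2]
width: 0.389
gripper_force: 25.0
```

>>> step_arm(steps=[[0,0,0,0,0,0],[0,0,0,0,0,0],[0,0,0,0,0,0],[0,0,0,0,0,0],[0,0,20,0,0,0],[0,0,35,0,0,0],[0,0,35,0,0,0],[0,0,30,0,0,0],[0,0,0,0,0,0],[0,0,0,0,0,0]], gripper=0.6)

```text
clock: 36.5
position: [0.5483, -0.355, 0.1529]
ee_rot: [3.134, 0.177, 0.006]
force: [-0.1, 0.0, -0.2]
width: 0.596
gripper_force: 0.0
```

```bash
python3 -c "
from h import *
look('red',(547,-353),.048,70)"
```

```text
seed [316. 196.] px [318. 194.] centre [ 547.8 -353.8] size [34.3 57.8] yaw 0.111
tcp [ 548.3 -355.   152.9] yaw 0.113 w 0.6 cam xy [ 0.62  -0.346  0.311]
```

>>> step_arm(steps=[[-37,-3.9,0,0,0,0],[-37,-3.9,0,0,0,0],[-37,-3.9,0,0,0,0],[-39,-3.9,0,0,0,0],[0,0,0,0,0,0],[0,0,-25,0,0,0],[0,0,-25,0,0,0],[0,0,-25,0,0,0],[0,0,-25,0,0,0],[0,0,-18,0,0,0],[0,0,0,0,0,0],[0,0,0,0,0,0]], gripper=0)

```text
clock: 37.55
position: [0.396, -0.3689, 0.031]
ee_rot: [-3.134, -0.177, 0.004]
force: [-0.1, -0.2, 0.5]
width: 0.006
gripper_force: 0.0
```

>>> step_arm(steps=[[6,0.7,0,0,0,0],[6,0.7,0,0,0,0],[5,0.6,0,0,0,0],[4,0.4,0,0,0,0],[4,0.4,0,0,0,0],[4,0.4,0,0,0,0],[4,0.4,0,0,0,0],[0,0,0,0,0,0]])

```text
clock: 38.22
position: [0.431, -0.3662, 0.0325]
ee_rot: [3.136, 0.178, 0.001]
force: [0.5, -0.5, -1.0]
width: 0.004
gripper_force: 0.0
```

>>> step_arm(steps=[[5,0.56,0,0,0,0],[5,0.56,0,0,0,0],[5,0.56,0,0,0,0],[5,0.56,0,0,0,0],[5,0.56,0,0,0,0],[5,0.56,0,0,0,0],[5,0.56,0,0,0,0],[5,0.56,0,0,0,0],[5,0.56,0,0,0,0],[5,0.56,0,0,0,0],[5,0.56,0,0,0,0],[5,0.56,0,0,0,0],[5,0.56,0,0,0,0],[5,0.56,0,0,0,0],[5,0.56,0,0,0,0],[5,0.56,0,0,0,0],[5,0.56,0,0,0,0],[5,0.56,0,0,0,0],[4,0.45,0,0,0,0],[0,0,0,0,0,0]])

```text
clock: 39.88
position: [0.5255, -0.3554, 0.0326]
ee_rot: [3.137, 0.178, 0.002]
force: [0.5, -0.1, -0.3]
width: 0.003
gripper_force: 0.0
```

>>> step_arm(steps=[[4,0.45,0,0,0,0],[4,0.45,0,0,0,0],[4,0.45,0,0,0,0],[3,0.34,0,0,0,0],[3,0.34,0,0,0,0],[0,0,0,0,0,0]])

```text
clock: 40.38
position: [0.5431, -0.3535, 0.0325]
ee_rot: [3.136, 0.178, 0.002]
force: [-0.3, 0.4, -0.9]
width: 0.003
gripper_force: 0.0
```

```bash
python3 -c "
from h import *
im,c=get('top'); h=cv2.cvtColor(im,cv2.COLOR_RGB2HSV); m=(h[...,0]>100)&(h[...,0]<130)&(h[...,1]>110); m[:,:350]=0;m[:,450:]=0
y,x=np.nonzero(m[:250]); print(len(x),x.min(),x.max(),np.c_[x,y].mean(0)); print(onz(c,[np.c_[x,y].mean(0)],.07))
a=im[130:240,360:450]; cv2.imwrite('pics/d3.png',cv2.resize(a[:,:,::-1],None,fx=5,fy=5,interpolation=cv2.INTER_CUBIC))"
```

```text
61 371 403 [384.01639344 189.8852459 ]
[[ 0.59016339 -0.2754499   0.07      ]]
```

View pics/d3.png

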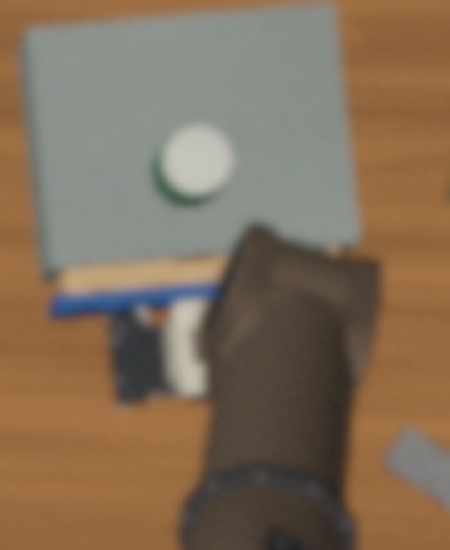

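The drawer is following, with roughly 25 mm still open. Continuing slowly until it stops.

>>> step_arm(steps=[[3,0.34,0,0,0,0],[3,0.34,0,0,0,0],[3,0.34,0,0,0,0],[3,0.34,0,0,0,0],[3,0.34,0,0,0,0],[0,0,0,0,0,0],[0,0,0,0,0,0]])

```text
clock: 41.02
position: [0.5576, -0.3518, 0.0324]
ee_rot: [-3.137, -0.178, -0.001]
force: [0.5, 0.0, 0.1]
width: 0.006
gripper_force: 0.0
```

>>> step_arm(steps=[[2,0.22,0,0,0,0],[2,0.22,0,0,0,0],[0,0,0,0,0,0],[0,0,0,0,0,0]])

```text
clock: 41.35
position: [0.5614, -0.3516, 0.0324]
ee_rot: [3.137, 0.177, 0.001]
force: [0.8, -0.7, 0.3]
width: 0.005
gripper_force: 0.0
```

>>> step_arm(steps=[[2,0.22,0,0,0,0],[1,0.11,0,0,0,0],[0,0,0,0,0,0],[0,0,0,0,0,0]])

```text
clock: 41.68
position: [0.5633, -0.3515, 0.0323]
ee_rot: [-3.137, -0.177, 0.002]
force: [-4.7, 0.4, 1.8]
width: 0.009
gripper_force: 2.4
```

>>> step_arm(steps=[[2,0.22,0,0,0,0],[0,0,0,0,0,0],[0,0,0,0,0,0]])

```text
clock: 41.93
position: [0.5633, -0.3515, 0.0321]
ee_rot: [-3.136, -0.176, 0.007]
force: [-11.2, -0.1, 6.9]
width: 0.003
gripper_force: 5.5
```

The stop is firm at 11 N. Backing off, then checking the drawer and the staves.

>>> step_arm(steps=[[-5,-0.6,0,0,0,0],[-15,-1.7,0,0,0,0],[-25,-2.8,0,0,0,0],[-10,0,25,0,0,0],[0,0,40,0,0,0],[0,0,40,0,0,0],[0,0,40,0,0,0],[0,38,6,0,0,0],[0,38,5,0,0,0],[0,38,0,0,0,0],[0,38,0,0,0,0],[0,38,0,0,0,0],[0,38,0,0,0,0],[0,38,0,0,0,0],[0,38,0,0,0,0],[0,38,0,0,0,0],[0,38,0,0,0,0],[0,38,0,0,0,0],[0,38,0,0,0,0],[0,38,0,0,0,0]])

```text
clock: 43.6
position: [0.5113, 0.1403, 0.1888]
ee_rot: [-3.136, -0.177, -0.003]
force: [1.1, -0.9, -0.3]
width: 0.002
gripper_force: 0.0
```

>>> step_arm(steps=[[0,30,0,0,0,0],[0,30,0,0,0,0],[0,30,0,0,0,0],[0,20,0,0,0,0],[0,0,0,0,0,0],[0,0,0,0,0,0],[0,0,0,0,0,0]])

```text
clock: 44.18
position: [0.5113, 0.2473, 0.1883]
ee_rot: [3.136, 0.177, 0.001]
force: [0.3, -0.6, 0.7]
width: 0.008
gripper_force: 0.0
```

```bash
python3 -c "
from h import *
im,c=look('purple',(494.8,383.6),.042,70)
cw=im
look('pale',(498,354),.042,50); 
t,ct=get('top')
a=cv2.resize(t[150:230,355:445],None,fx=6,fy=6,interpolation=cv2.INTER_CUBIC)[:480]
b=cv2.resize(cw[70:260,150:390],None,fx=2.5,fy=2.5,interpolation=cv2.INTER_CUBIC)[:480]
h=min(len(a),len(b)); o=np.hstack([cv2.resize(a[:h],(300,h)),b[:h,:490]]); cv2.imwrite('pics/fin.png',o[:,:,::-1]); print(o.shape)
C=np.array([552.5,405.8]);x=np.array([.9926,.1217]);y=np.array([-.1217,.9926])
h_=cv2.cvtColor(t,cv2.COLOR_RGB2HSV); m=(h_[...,0]>100)&(h_[...,0]<130)&(h_[...,1]>110); m[:,:350]=0;m[:,450:]=0
v,u=np.nonzero(m[:250]); print('blue',(onz(ct,[np.c_[u,v].mean(0)],.07)*1000).round())
print([ (n,(onz(ct,[p],z)*1000).round()) for n,p,z in [('tin',(399,162),.15)]])
"
```

```text
seed [191. 186.] px [191. 183.] centre [496.2 384.6] size [ 27.9 117.8] yaw 0.124
tcp [511.3 247.3 188.3] yaw 0.113 w 0.01 cam xy [0.583 0.256 0.347]
seed [216. 186.] px [216. 185.] centre [496.4 354.5] size [ 29.8 109.1] yaw 0.12
tcp [511.4 246.7 188.3] yaw 0.112 w 0.0 cam xy [0.583 0.255 0.347]
(475, 790, 3)
blue [[ 619. -339.   70.]]
[('tin', array([[ 695., -325.,  150.]]))]
```

View pics/fin.png

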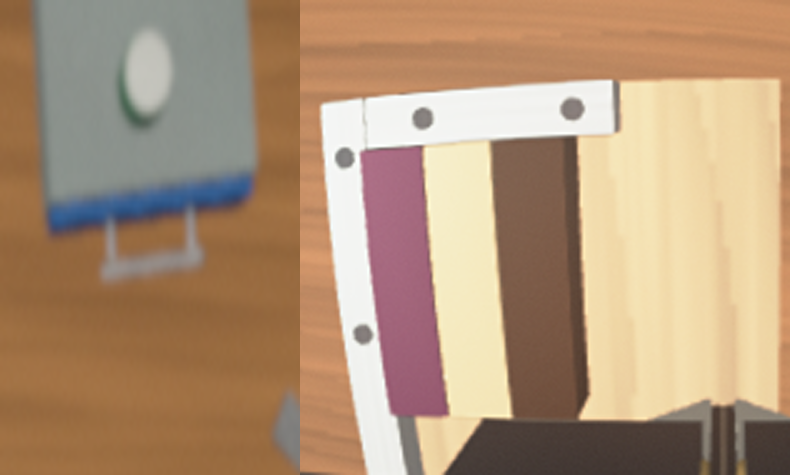

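The drawer front (left) is flush with the cabinet, and the tin stands where it was. The three staves (right) are tight against each other and both fences. Handing in.

```bash
python3 -c "
from cell import job
print(job.sign_off())"
```

```text
the job is handed in; nothing more can be done
None
```

The three staves are laid up tight in order (purple, pale, dark) against both fences, the only red sanding block is in the drawer with the drawer shut, and the job is handed in; the hand-in gave no pass/fail result.

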